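# Find the full gobo tin by hefting

## Task

One of the three identical closed tins on the bench mat still has its full set of steel gobo discs. Heft them one at a time, going from the robot's left to its right: lift each clear of the mat by a few centimetres and set it back upright about where it stood, without tipping or dropping it or disturbing the other things on the bench. Then finish holding the heaviest tin up in the gripper, upright, still and at least 15 cm above the bench (do not put it down or let go), with the other two standing on the mat; if the last tin is the heaviest you may simply keep hold of it.

Things in the scene. Friction and masses are not known exactly. Their poses are not given: they have to be found in the camera images.
- tin_left: the left-hand of three identical closed round tins (left, middle, right as the robot sees them; left is +y), bare metal with a green lid, 62 mm in diameter, 52 mm tall, standing upright. Origin: centre of the underside; z up its axis. The lid stays on. The tins hold different numbers of steel discs, which may shift a millimetre or two inside: one tin weighs about 0.7 to 0.8 kg, one about 0.4 kg, one about 0.2 kg, and any of them may stand anywhere in the row
- tin_middle: the middle of three identical closed round tins (left, middle, right as the robot sees them; left is +y), bare metal with a green lid, 62 mm in diameter, 52 mm tall, standing upright. Origin: centre of the underside; z up its axis. The lid stays on. The tins hold different numbers of steel discs, which may shift a millimetre or two inside: one tin weighs about 0.7 to 0.8 kg, one about 0.4 kg, one about 0.2 kg, and any of them may stand anywhere in the row
- tin_right: the right-hand of three identical closed round tins (left, middle, right as the robot sees them; left is +y), bare metal with a green lid, 62 mm in diameter, 52 mm tall, standing upright. Origin: centre of the underside; z up its axis. The lid stays on. The tins hold different numbers of steel discs, which may shift a millimetre or two inside: one tin weighs about 0.7 to 0.8 kg, one about 0.4 kg, one about 0.2 kg, and any of them may stand anywhere in the row
- mat: the dark flat mat lying fixed on the concrete bench top, 320 mm along x by 770 mm along y, 2 mm thick, on which the three tins stand and to which they are set back; origin at the centre of its underside. A fixed rusty rotator housing, 60 mm tall, stands beyond its far left corner, off the mat; low equipment stands along the bench's back and sides
- gel_frame_1: bystander: flat round brass gel frame, a ring 156 mm in diameter, 5 mm thick, with a short tab on its own +x side reaching 105 mm from the centre; origin at the ring's centre, underside
- gel_frame_2: bystander: a second brass gel frame, same as the first
- roundel: bystander: amber glass roundel, a disc 92 mm in diameter, 14 mm thick at most; origin at the centre of its underside
- rubber_knob: bystander: black rubber knob, 44 mm in diameter, 28 mm tall; origin at the centre of its underside
- wrench: bystander: steel wrench 180 mm long lying flat along its own x; origin about its middle
Mind the look-alikes: they are no part of the job. Leave any blue or red look-alike of the tin_middle alone.

How it is judged:
On the way, in this order (a step that is already met when the one before it is completed fails the run):
1. the left tin is lifted at least 15 mm, clear of the mat, in the gripper while the other two stand on the mat (height (world z) of tin_left above 0.015 m and contact force between tin_left and mat below 0.05 N and contact force between the fingers and tin_left above 1 N and angle between each of tin_middle, tin_right's own z axis and vertical below 0.1 rad and contact force between each of tin_middle, tin_right and mat above 0.5 N and height (world z) of each of tin_middle, tin_right below 0.01 m), for 0.2 s.
2. the middle tin is lifted at least 15 mm, clear of the mat, in the gripper while the other two stand on the mat (height (world z) of tin_middle above 0.015 m and contact force between tin_middle and mat below 0.05 N and contact force between the fingers and tin_middle above 1 N and angle between each of tin_left, tin_right's own z axis and vertical below 0.1 rad and contact force between each of tin_left, tin_right and mat above 0.5 N and height (world z) of each of tin_left, tin_right below 0.01 m), for 0.2 s.
3. the right tin is lifted at least 15 mm, clear of the mat, in the gripper while the other two stand on the mat (height (world z) of tin_right above 0.015 m and contact force between tin_right and mat below 0.05 N and contact force between the fingers and tin_right above 1 N and angle between each of tin_left, tin_middle's own z axis and vertical below 0.1 rad and contact force between each of tin_left, tin_middle and mat above 0.5 N and height (world z) of each of tin_left, tin_middle below 0.01 m), for 0.2 s.
At the end, for the whole second after the job is handed in: The heaviest tin is held still in the fingers, upright within 0.35 rad, its underside at least 140 mm above the bench; the other two, which press on the mat with less than 5.5 N each and so are the lighter ones, stand upright on it, untouched, within 60 mm of where they began (((height (world z) of tin_left above 0.14 m and contact force between the fingers and tin_left above 1 N and contact force between tin_left and mat below 0.05 N and linear speed of tin_left below 0.04 m/s and angle between tin_left's own z axis and vertical below 0.35 rad and angle between each of tin_middle, tin_right's own z axis and vertical below 0.1 rad and contact force between tin_middle and mat between 0.5 and 5.5 N and height (world z) of each of tin_middle, tin_right below 0.01 m and contact force between the fingers and tin_middle below 0.1 N and linear speed of each of tin_middle, tin_right below 0.03 m/s and distance of each of tin_middle, tin_right from where it was at the start of the episode below 0.06 m and contact force between tin_right and mat between 0.5 and 5.5 N and contact force between the fingers and tin_right below 0.1 N) or (height (world z) of tin_middle above 0.14 m and contact force between the fingers and tin_middle above 1 N and contact force between tin_middle and mat below 0.05 N and linear speed of tin_middle below 0.04 m/s and angle between tin_middle's own z axis and vertical below 0.35 rad and angle between each of tin_left, tin_right's own z axis and vertical below 0.1 rad and contact force between tin_left and mat between 0.5 and 5.5 N and height (world z) of each of tin_left, tin_right below 0.01 m and contact force between the fingers and tin_left below 0.1 N and linear speed of each of tin_left, tin_right below 0.03 m/s and distance of each of tin_left, tin_right from where it was at the start of the episode below 0.06 m and contact force between tin_right and mat between 0.5 and 5.5 N and contact force between the fingers and tin_right below 0.1 N) or (height (world z) of tin_right above 0.14 m and contact force between the fingers and tin_right above 1 N and contact force between tin_right and mat below 0.05 N and linear speed of tin_right below 0.04 m/s and angle between tin_right's own z axis and vertical below 0.35 rad and angle between each of tin_left, tin_middle's own z axis and vertical below 0.1 rad and contact force between tin_left and mat between 0.5 and 5.5 N and height (world z) of each of tin_left, tin_middle below 0.01 m and contact force between the fingers and tin_left below 0.1 N and linear speed of each of tin_left, tin_middle below 0.03 m/s and distance of each of tin_left, tin_middle from where it was at the start of the episode below 0.06 m and contact force between tin_middle and mat between 0.5 and 5.5 N and contact force between the fingers and tin_middle below 0.1 N))); the arm keeps its last pose, push and grip.
It fails at once if a tin is tipped by more than 0.6 rad (angle between any of tin_left, tin_middle, tin_right's own z axis and vertical above 0.6 rad).
It fails at once if a tin is dropped (falls free at more than 0.6 m/s) ((linear speed of tin_left above 0.6 m/s and contact force between the fingers and tin_left below 0.05 N) or (linear speed of tin_middle above 0.6 m/s and contact force between the fingers and tin_middle below 0.05 N) or (linear speed of tin_right above 0.6 m/s and contact force between the fingers and tin_right below 0.05 N)).
It fails at once if another thing on the bench is moved by more than 30 mm (distance of any of gel_frame_1, gel_frame_2, roundel, rubber_knob, wrench from where it was at the start of the episode above 0.03 m).
It also fails if it takes over 58 s, if anything falls off the work surface, if the arm or the gripper's body presses on something with over 40 N, if the wrist force passes 120 N, or if a joint passes its speed limit or range.

## Robot

A 6-joint arm with a two-finger parallel gripper is mounted at the origin on the work surface. World frame = base frame: x ahead of the robot, y to its left, z up, the work surface at z = 0. Lengths are in m, angles in rad, forces in N, time in s.
With the tool pointing down it reaches from about 0.35 to 0.775 m from the base axis. Payload 7.3 kg.
Tool frame: the origin (TCP) lies at the very end of the fingers, on their centre line; the grasp point (between the pads) lies 19 mm behind it; z points along the fingers, y is the direction in which the jaws open and shut (so a half turn about z gives the same grasp; the last joint's range is limited). The gripper opens to 92 mm and grips with 3 to 60 N. Pads are 19 mm wide; open, the fingers measure 130 mm over their backs; the gripper's body (75 mm by 190 mm) begins 47 mm behind the grasp point.
Start: joints at [1.092, 0.342, 1.524, -0, 1.275, -0.146], TCP at [0.171, 0.496, 0.227] pointing down, gripper open.
Joint ranges: [-2.53, 2.53], [-0.77, 2.02], [0.04, 2.7], [-1, 4.14], [0.28, 2.66], [-3.11, 3.11]. Speed limits (rad/s): [2.57, 2.57, 3.14, 3.14, 3.14, 3.14].

## Interface

Orientations are given as [roll, pitch, yaw] about the fixed x, y, z axes, in that order (R = Rz(yaw) Ry(pitch) Rx(roll)).
In Python, from cell import monitor, eyes, order gives the robot as it stands. The module is installed in compiled form; this text tells all that it offers.
- The arm moves only by the tool carry_out, never from a script. Its argument "targets" is a list of rows, each a list of 2 entries, a list of its own where there are three numbers: the shift along the tool's x, y, z in m, then the turn about the tool's z in rad. In form: [[[dx, dy, dz], twist], ...]. A call has 1 to 10 rows; each row shifts and turns the pose as measured when the row begins, along the tool's axes as they then stand; what a row does not reach is not made up. A row lasts 1/8 s, in which the tool goes at most 62.5 mm and 10.7 degrees, less where a joint would pass 70% of its speed; a pose out of reach is approached as far as the arm can. A call is refused whole if a number of a shift passes 0.0625 or a number of a turn 0.188, either way. A call with a gripper value outside its range is refused whole. "fingers" is the closure, from 0 (fully open) to 1 (shut), set as the call begins (left out, the last holds). The fingers move at their own pace and stop on an object; "grip_force" is the grip in N (left out, the last holds). Time passes only in rows, so rows that do not move let the fingers close. It gives the time, the measured TCP pose, the force and the opening at its end, in the units of the state.
- monitor.observe(): the state, without advancing time (a new reading comes with each control period).
- eyes.read_camera(name): name is "side" or "top"; returns the picture (400x640x3 uint8, red, green, blue); there is no depth.
- eyes.camera_info(name): a dict with "K" (3x3 intrinsics, pixels), "rvec" (rotation vector, rad) and "tvec" (3), from world to camera coordinates, as OpenCV has them. Camera axes: x right, y down, z forward; pixel columns grow to the right and rows downward; lengths in m; the calibration is good to about 2 mm. A picture is of the moment at which its call begins. camera_info takes no time and is no camera call.
- order.hand_in(): hands the job in, once; it reports no verdict.
The state is a dict: "time": time; "qpos": joint angles; "qvel": joint speeds; "joint_efforts": joint torques, N m; "tool_pos": TCP position; "tool_rot": TCP orientation; "contact_force": force on the tool from outside, world axes, zero at the start; "torque": the same for the moment, N m; "opening": finger opening in m.
Only numpy, scipy, OpenCV 4.12 (cv2) and the standard library are available. Lean on these libraries where they do the work, as an engineer would, in place of code of your own. Each camera call takes 0.05 s, during which the arm holds its last target.

## Working session

There is one attempt and no reset: what is moved stays moved. The work goes in short steps, Python scripts to look and compute and a tool call to move; the robot and the scene stay as the last step left them, time stands still between calls to the robot, and variables do not carry over. Pictures are saved under pics/ and viewed, and the job is handed in when it is done.

Besides the shell and the picture viewer there is one more tool, called after "Request:" by a JSON object that holds its "fn" and its "kwargs". carry_out: Moves the arm, as the interface text tells. Its arguments: {"type":"object","properties":{"targets":{"type":"array","items":{"type":"array"}},"fingers":{"type":"number"},"grip_force":{"type":"number"}},"required":["targets"]}

```bash
mkdir -p pics; python3 - <<'E'
from cell import monitor, eyes, order
import cv2,numpy as np
s=monitor.observe();print(s)
for n in("top","side"):
    im=eyes.read_camera(n);cv2.imwrite(f"pics/{n}0.png",im[:,:,::-1]);np.save(f"pics/{n}0.npy",im)
    c=eyes.camera_info(n);print(n,c)
    R=cv2.Rodrigues(np.array(c['rvec'],float))[0];print(-R.T@np.array(c['tvec']).ravel())
E
```

```text
{'time': 0.0, 'qpos': array([ 1.09202659e+00,  3.42715116e-01,  1.52502279e+00,  1.75494525e-05,
        1.27535742e+00, -1.46019802e-01]), 'qvel': array([ 1.65915833e-03,  1.41904402e-03, -1.08518371e-03, -5.46625060e-05,
        6.90085179e-04, -2.38076510e-04]), 'joint_efforts': array([-5.28622677e-04, -4.31251752e+01, -2.44213057e+01,  7.18204002e-02,
        5.62207494e-02, -1.15008074e-04]), 'tool_pos': array([0.1712868 , 0.49585242, 0.22604688]), 'tool_rot': array([-3.14010842e+00, -2.35243356e-04,  2.80883742e+00]), 'contact_force': array([ 0.90090385,  0.02329569, -0.42029902]), 'torque': array([0.09705652, 0.04553167, 0.01057239]), 'opening': 0.09173490748774335}
top {'K': array([[409.27113706,   0.        , 316.80389752],
       [  0.        , 409.27113706, 194.57821166],
       [  0.        ,   0.        ,   1.        ]]), 'rvec': array([ 2.20240695, -2.14269011,  0.06522901]), 'tvec': array([-0.00729022,  0.61723862,  1.06383743])}
[ 0.53248779 -0.0112675   1.10865528]
side {'K': array([[372.46806518,   0.        , 319.31489343],
       [  0.        , 372.46806518, 201.09805478],
       [  0.        ,   0.        ,   1.        ]]), 'rvec': array([ 0.6530227 , -2.72959682,  1.00368156]), 'tvec': array([0.52341701, 0.24580246, 0.93355541])}
[0.27765213 0.60918772 0.87046512]
```

```bash
ls pics
```

```text
side0.npy
side0.png
top0.npy
top0.png
```

View pics/top0.png

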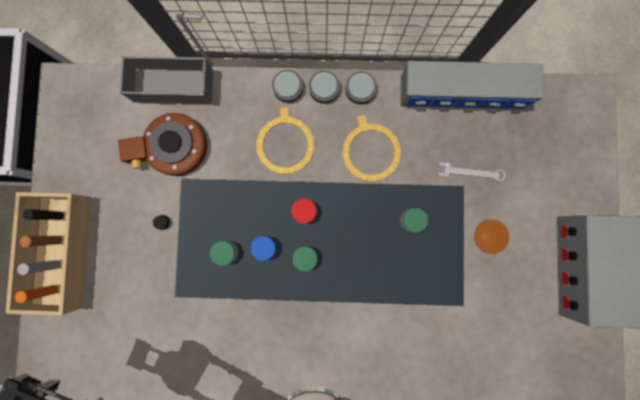

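View pics/side0.png

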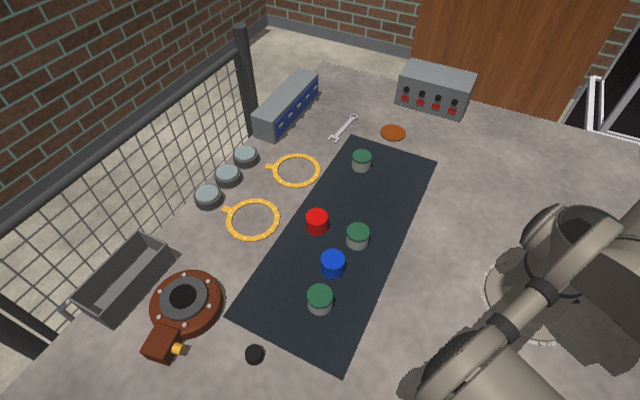

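The top view shows the green lids at about (222,253), (305,259) and (415,220). The blue look-alike is at (263,248) between left and middle, and the red one at (305,211). The side view shows the same lids at (320,295), (358,233) and (362,157).

```bash
cat > h.py <<'E'
import cv2,numpy as np
from cell import eyes
HUE={'g':(60,90,80),'b':(100,125,120),'r':(0,6,180)}
def cam(n):
    c=eyes.camera_info(n);return c['K'],cv2.Rodrigues(np.array(c['rvec'],float))[0],np.array(c['tvec'],float).ravel()
def lids(im,col):
    hsv=cv2.cvtColor(im,cv2.COLOR_RGB2HSV)
    lo,hi,s=HUE[col]
    m=((hsv[...,0]>=lo)&(hsv[...,0]<=hi)&(hsv[...,1]>=s)&(hsv[...,2]>40)).astype(np.uint8)
    n,l,st,ce=cv2.connectedComponentsWithStats(m)
    return [(ce[i],st[i]) for i in range(1,n) if st[i,4]>100]
def ray(n,p):
    K,R,t=cam(n);d=R.T@np.linalg.inv(K)@np.array([p[0],p[1],1.]);return -R.T@t,d
def onplane(n,p,z):
    o,d=ray(n,p);return o+d*(z-o[2])/d[2]
def tri(p,q):
    o1,d1=ray('top',p);o2,d2=ray('side',q)
    A=np.c_[d1,-d2];x,_,_,_=np.linalg.lstsq(A,o2-o1,rcond=None)
    a=o1+x[0]*d1;b=o2+x[1]*d2;return (a+b)/2,np.linalg.norm(a-b)
E
python3 - <<'E'
from h import *
t=np.load('pics/top0.npy');s=np.load('pics/side0.npy')
for c in 'gbr':
    L=lids(t,c);S=lids(s,c)
    for a in L:print(c,'top',a[0].round(1),a[1],onplane('top',a[0],.054).round(4))
    for a in S:print(c,'side',a[0].round(1),a[1],onplane('side',a[0],.054).round(4))
    for a in L:
        for b in S:
            p,g=tri(a[0],b[0])
            if g<.015:print('  tri',p.round(4),round(g,4))
E
```

```text
g top [415.6 220. ] [404 208  24  25 473] [ 0.5565 -0.2458  0.054 ]
g top [221.8 252.8] [210 241  24  25 464] [0.4584 0.2487 0.054 ]
g top [304.8 258.5] [293 247  25  24 486] [0.4502 0.035  0.054 ]
g side [361.6 155.5] [352 149  20  14 221] [ 0.5579 -0.2428  0.054 ]
g side [357.8 231.4] [347 222  23  20 370] [0.4512 0.0386 0.054 ]
g side [319.5 295.2] [307 283  26  26 532] [0.4592 0.2509 0.054 ]
  tri [ 0.5576 -0.246   0.0515] 0.0024
  tri [ 0.5733 -0.3758 -0.5368] 0.0075
  tri [0.4589 0.2496 0.0517] 0.0016
  tri [0.4701 0.0238 0.3095] 0.0
  tri [0.4509 0.0356 0.0503] 0.0022
b top [469.2 101.5] [407  97 129  11 731] [ 0.8696 -0.3824  0.054 ]
b top [263.4 247.8] [250 236  28  25 558] [0.4743 0.1423 0.054 ]
b side [295.3 109.1] [275  79  42  60 565] [ 0.8693 -0.3627  0.054 ]
b side [332.2 263.2] [320 248  25  32 661] [0.4702 0.1585 0.054 ]
  tri [ 0.8799 -0.388   0.0337] 0.0082
  tri [0.4742 0.1459 0.0321] 0.0024
r top [304.4 210.7] [293 200  24  23 434] [0.5723 0.0399 0.054 ]
r side [316.1 220.9] [306 208  22  28 485] [0.5674 0.0579 0.054 ]
  tri [0.5744 0.0416 0.0306] 0.0027
```

Request:
{"fn": "carry_out", "kwargs": {"targets": [[[0, 0, 0], 0.177], [[0, 0, 0], 0.177], [[0, 0, 0], 0.177], [[0, 0, 0], 0.177], [[0, 0, 0], 0.177], [[0, 0, 0], 0.177], [[0, 0, 0], 0.177]], "fingers": 0}}

```text
time: 0.98
tool_pos: [0.1704, 0.4942, 0.223]
tool_rot: [-3.138, 0.008, 1.53]
contact_force: [-0.3, -0.6, 0.4]
opening: 0.0919
```

Request:
{"fn": "carry_out", "kwargs": {"targets": [[[-0.02, 0.025, 0], -0.04], [[-0.041, 0.048, 0], 0], [[-0.041, 0.048, 0], 0], [[-0.041, 0.048, 0], 0], [[-0.041, 0.048, 0], 0], [[-0.041, 0.048, 0], 0], [[-0.02, 0.025, 0], 0], [[0, 0, 0], 0]]}}

```text
time: 1.98
tool_pos: [0.4612, 0.2445, 0.2205]
tool_rot: [-3.134, 0.01, 1.571]
contact_force: [-0.4, -0.3, 0.0]
opening: 0.092
```

Request:
{"fn": "carry_out", "kwargs": {"targets": [[[0.005, -0.002, 0.03], 0], [[0, 0, 0.05], 0], [[0, 0, 0.04], 0], [[0, 0, 0.02], 0], [[0, 0, 0], 0]]}}

```text
time: 2.6
tool_pos: [0.454, 0.2515, 0.0766]
tool_rot: [-3.132, 0.009, 1.573]
contact_force: [-0.7, -0.8, 0.9]
opening: 0.0919
```

```bash
python3 - <<'E'
from h import *
from cell import monitor
s=monitor.observe();print(s['tool_pos'],s['tool_rot'],s['contact_force'],s['torque'])
for n in("top","side"):
    im=eyes.read_camera(n);cv2.imwrite(f"pics/{n}1.png",im[:,:,::-1])
E
```

```text
[0.45397111 0.25149365 0.07659607] [-3.13172859  0.00898177  1.57320362] [-0.65736758 -0.83476333  0.86188247] [-0.07476275  0.0347931   0.0601798 ]
```

View pics/side1.png

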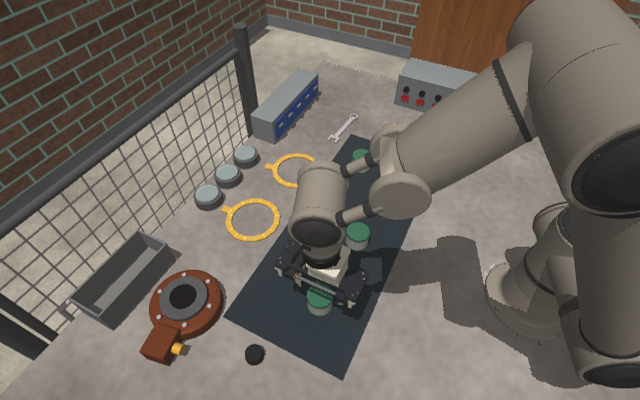

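The gripper straddles the left tin at about (320,300), with the jaws along x. Next I'll descend.

Request:
{"fn": "carry_out", "kwargs": {"targets": [[[-0.002, 0.006, 0.02], 0], [[0, 0.001, 0.024], 0], [[0, 0, 0.016], 0], [[0, 0, 0.002], 0], [[0, 0, 0], 0]]}}

```text
time: 3.32
tool_pos: [0.4661, 0.2523, 0.0212]
tool_rot: [3.136, 0.003, 1.575]
contact_force: [0.6, 0.3, 0.7]
opening: 0.0919
```

Request:
{"fn": "carry_out", "kwargs": {"targets": [[[-0.002, -0.005, 0.004], 0], [[0, 0, 0.004], 0], [[0, 0, 0], 0], [[0, 0, 0], 0]]}}

```text
time: 3.82
tool_pos: [0.4615, 0.2504, 0.0142]
tool_rot: [3.134, 0.002, 1.575]
contact_force: [-1.6, -0.3, -0.6]
opening: 0.0917
```

Request:
{"fn": "carry_out", "kwargs": {"targets": [[[0, -0.002, 0], 0], [[0, 0, 0], 0]]}}

```text
time: 4.08
tool_pos: [0.4595, 0.2504, 0.0143]
tool_rot: [3.134, 0.002, 1.575]
contact_force: [0.4, 0.5, 0.4]
opening: 0.0919
```

Request:
{"fn": "carry_out", "kwargs": {"targets": [[[0, 0, 0], 0], [[0, 0, 0], 0], [[0, 0, 0], 0], [[0, 0, 0], 0], [[0, 0, 0], 0]], "fingers": 1, "grip_force": 40}}

```text
time: 4.7
tool_pos: [0.4597, 0.2504, 0.0144]
tool_rot: [3.133, 0.002, 1.575]
contact_force: [-0.2, -0.5, -0.0]
opening: 0.0618
```

Gripped: the opening is 61.8 mm, which matches the 62 mm diameter. Next I'll lift gently.

Request:
{"fn": "carry_out", "kwargs": {"targets": [[[0, 0, -0.008], 0], [[0, 0, -0.015], 0], [[0, 0, -0.015], 0], [[0, 0, -0.008], 0], [[0, 0, 0], 0], [[0, 0, 0], 0], [[0, 0, 0], 0], [[0, 0, 0], 0]]}}

```text
time: 5.7
tool_pos: [0.4586, 0.2504, 0.0634]
tool_rot: [3.135, 0.003, 1.575]
contact_force: [0.5, 0.1, -1.6]
opening: 0.0616
```

```bash
python3 - <<'E'
from h import *
from cell import monitor
for i in range(4):
    s=monitor.observe();print(s['time'],s['tool_pos'].round(4),s['contact_force'].round(2),s['torque'].round(3),s['joint_efforts'].round(2),s['opening'])
    im=eyes.read_camera(("side","top")[i%2]);cv2.imwrite(f"pics/lift1_{i}.png",im[:,:,::-1])
E
```

```text
5.7 [0.4586 0.2504 0.0634] [ 0.45  0.12 -1.65] [-0.089  0.055  0.032] [ 1.000e-02 -4.751e+01 -1.893e+01  5.000e-02 -3.000e-02  0.000e+00] 0.06160172529127717
5.75 [0.4586 0.2504 0.0633] [ 0.59 -0.12 -2.26] [-0.096  0.043 -0.046] [ 1.000e-02 -4.756e+01 -1.900e+01  5.000e-02 -4.000e-02  0.000e+00] 0.06194580299187143
5.8 [0.4586 0.2504 0.0634] [-0.07 -0.94 -1.31] [-0.03   0.039 -0.003] [-0.00e+00 -4.74e+01 -1.89e+01  5.00e-02 -3.00e-02  0.00e+00] 0.062186187585162
5.85 [0.4587 0.2504 0.0635] [ 0.16 -0.83 -2.47] [-0.106 -0.008 -0.003] [ 0.000e+00 -4.735e+01 -1.888e+01  5.000e-02 -2.000e-02  0.000e+00] 0.06194247645877294
```

View pics/lift1_2.png

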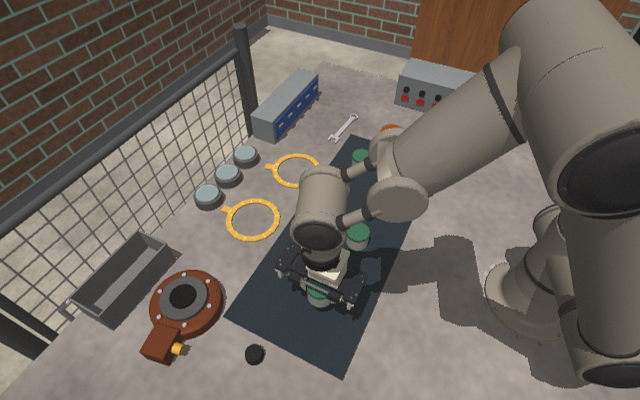

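The tin is lifted 49 mm in the gripper. Fz averages about −1.9 N, so this looks like the 0.2 kg tin. Next I'll set it down.

Request:
{"fn": "carry_out", "kwargs": {"targets": [[[0, 0, 0.008], 0], [[0, 0, 0.015], 0], [[0, 0, 0.013], 0], [[0, 0, 0.006], 0], [[0, 0, 0], 0], [[0, 0, 0], 0]]}}

```text
time: 6.65
tool_pos: [0.4585, 0.2501, 0.0175]
tool_rot: [3.136, 0.003, 1.575]
contact_force: [-0.1, -0.1, -2.7]
opening: 0.062
```

Request:
{"fn": "carry_out", "kwargs": {"targets": [[[0, 0, 0.002], 0], [[0, 0, 0.0015], 0], [[0, 0, 0], 0], [[0, 0, 0], 0]]}}

```text
time: 7.15
tool_pos: [0.4592, 0.2503, 0.0147]
tool_rot: [3.134, 0.002, 1.575]
contact_force: [0.1, -0.4, -2.2]
opening: 0.0617
```

Request:
{"fn": "carry_out", "kwargs": {"targets": [[[0, 0, 0.001], 0], [[0, 0, 0], 0], [[0, 0, 0], 0]]}}

```text
time: 7.52
tool_pos: [0.4594, 0.2504, 0.0144]
tool_rot: [3.133, 0.002, 1.575]
contact_force: [-0.0, 0.2, -2.7]
opening: 0.0618
```

Request:
{"fn": "carry_out", "kwargs": {"targets": [[[0, 0, 0.0015], 0], [[0, 0, 0.001], 0], [[0, 0, 0], 0]]}}

```text
time: 7.9
tool_pos: [0.4595, 0.2505, 0.0145]
tool_rot: [3.132, 0.002, 1.575]
contact_force: [0.4, -0.2, -2.1]
opening: 0.0622
```

Request:
{"fn": "carry_out", "kwargs": {"targets": [[[0, 0, 0.003], 0], [[0, 0, 0.0], 0], [[0, 0, 0], 0]]}}

```text
time: 8.28
tool_pos: [0.46, 0.2507, 0.0147]
tool_rot: [3.13, 0.001, 1.575]
contact_force: [1.1, -0.7, -2.0]
opening: 0.062
```

```bash
python3 - <<'E'
from h import *
from cell import monitor
for i in range(3):
    s=monitor.observe();print(s['time'],s['tool_pos'].round(4),s['qpos'].round(4),s['contact_force'].round(2),s['torque'].round(3),s['joint_efforts'].round(2),s['opening'])
    if i<2:
        im=eyes.read_camera(("side","top")[i%2]);cv2.imwrite(f"pics/set1_{i}.png",cv2.resize(im[200:380,200:440,::-1],None,fx=3,fy=3))
E
```

```text
8.275 [0.46   0.2507 0.0147] [ 0.3557  0.6034  1.7773 -0.0072  0.7508  0.3568] [ 1.09 -0.66 -2.02] [-0.132  0.056 -0.01 ] [ 3.000e-02 -4.919e+01 -1.663e+01  4.000e-02 -1.000e-02  0.000e+00] 0.062049442413107656
8.325 [0.4599 0.2507 0.0145] [ 0.3556  0.6037  1.7774 -0.0072  0.7508  0.3568] [ 0.57  0.09 -2.15] [-0.087  0.061  0.001] [ 0.000e+00 -4.888e+01 -1.654e+01  4.000e-02 -4.000e-02  0.000e+00] 0.061512437550445574
8.375 [0.4599 0.2507 0.0145] [ 0.3557  0.6038  1.7773 -0.0071  0.7508  0.3568] [-0.9   0.75 -1.08] [-0.082  0.182  0.002] [-9.000e-02 -4.791e+01 -1.609e+01 -1.000e-02 -5.000e-02 -0.000e+00] 0.0618518280651541
```

View pics/set1_0.png

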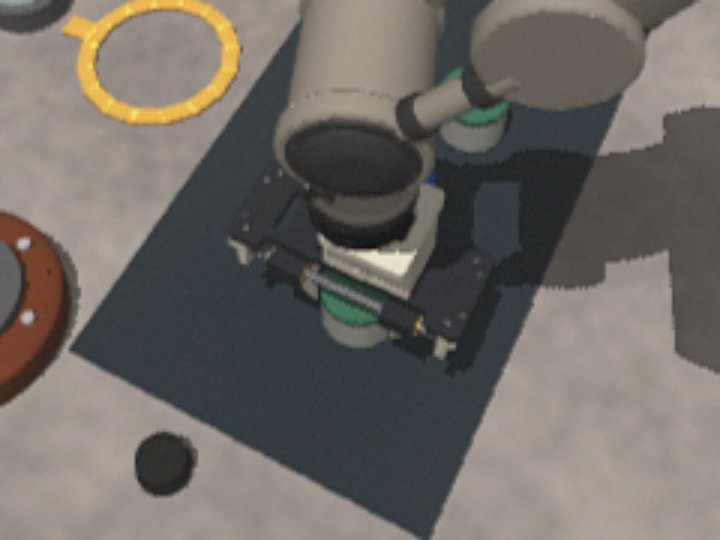

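TCP height equals the grasp height to within 0.1 mm, so the tin is on the mat or a hair above it. Release is safe.

Request:
{"fn": "carry_out", "kwargs": {"targets": [[[0, 0, 0], 0], [[0, 0, 0], 0], [[0, 0, 0], 0], [[0, 0, 0], 0]], "fingers": 0}}

```text
time: 8.88
tool_pos: [0.4602, 0.2507, 0.014]
tool_rot: [3.131, 0.001, 1.575]
contact_force: [0.6, -0.8, -0.3]
opening: 0.0912
```

```bash
python3 - <<'E'
from h import *
from cell import monitor
s=monitor.observe();print(s['time'],s['tool_pos'].round(4),s['tool_rot'].round(4),s['contact_force'].round(2),s['torque'].round(3),s['joint_efforts'].round(2),s['opening'])
E
```

```text
8.875 [0.4602 0.2507 0.014 ] [3.1310e+00 1.3000e-03 1.5748e+00] [ 0.57 -0.81 -0.31] [-0.061  0.039  0.012] [-0.000e+00 -4.762e+01 -1.599e+01  5.000e-02 -4.000e-02  0.000e+00] 0.09123295442356744
```

Request:
{"fn": "carry_out", "kwargs": {"targets": [[[0, 0, -0.02], 0], [[0, 0, -0.045], 0], [[0, 0, -0.045], 0], [[-0.03, 0, -0.02], 0], [[-0.055, -0.004, 0], 0], [[-0.055, -0.004, 0], 0], [[-0.05, 0, 0], 0], [[-0.024, 0, 0], 0], [[0, 0, 0], 0], [[0, 0, 0], 0]]}}

```text
time: 10.12
tool_pos: [0.4523, 0.0315, 0.1494]
tool_rot: [3.127, 0.002, 1.576]
contact_force: [-0.2, 0.7, -0.3]
opening: 0.0916
```

```bash
python3 - <<'E'
from h import *
for n in("side",):
    im=eyes.read_camera(n);cv2.imwrite(f"pics/{n}2.png",im[:,:,::-1])
    for a in lids(im,'g'):print(a[0],a[1],onplane(n,a[0],.054))
E
```

```text
[357.67217631 231.55647383] [346 222  24  20 363] [0.45129884 0.03930028 0.054     ]
[319.37523452 295.28142589] [306 283  27  26 533] [0.45935853 0.25110694 0.054     ]
```

View pics/side2.png

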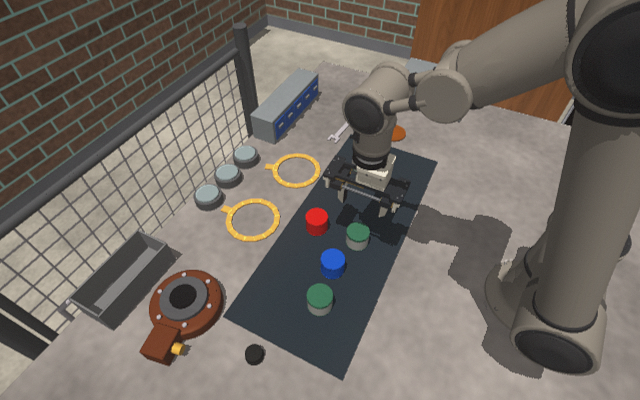

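The left tin is back upright at (319,295), unmoved. Next I'll descend over the middle tin.

Request:
{"fn": "carry_out", "kwargs": {"targets": [[[0.004, -0.001, 0.02], 0], [[0, 0, 0.03], 0], [[0, 0, 0.02], 0], [[0, 0, 0.008], 0], [[0, 0, 0], 0], [[0, 0, 0], 0]]}}

```text
time: 10.92
tool_pos: [0.4538, 0.041, 0.0705]
tool_rot: [3.123, 0.002, 1.585]
contact_force: [0.1, 0.1, -0.2]
opening: 0.0919
```

Request:
{"fn": "carry_out", "kwargs": {"targets": [[[-0.005, -0.003, 0.012], 0.012], [[0, 0, 0.016], 0], [[0, 0, 0.01], 0], [[0, 0, 0.004], 0], [[0, 0, 0], 0], [[0, 0, 0], 0]]}}

```text
time: 11.68
tool_pos: [0.4525, 0.0348, 0.0278]
tool_rot: [3.12, 0.002, 1.571]
contact_force: [0.1, -0.8, 0.6]
opening: 0.0919
```

Request:
{"fn": "carry_out", "kwargs": {"targets": [[[0, -0.002, 0.006], 0], [[0, 0, 0.005], 0], [[0, 0, 0.003], 0], [[0, 0, 0], 0], [[0, 0, 0], 0]]}}

```text
time: 12.3
tool_pos: [0.451, 0.0348, 0.0132]
tool_rot: [3.119, 0.002, 1.571]
contact_force: [0.0, 0.3, -0.4]
opening: 0.0918
```

Request:
{"fn": "carry_out", "kwargs": {"targets": [[[0, 0, 0], 0], [[0, 0, 0], 0], [[0, 0, 0], 0], [[0, 0, 0], 0], [[0, 0, 0], 0]], "fingers": 1, "grip_force": 40}}

```text
time: 12.92
tool_pos: [0.4515, 0.0348, 0.0136]
tool_rot: [3.117, 0.002, 1.571]
contact_force: [0.5, 0.9, -1.1]
opening: 0.0622
```

Request:
{"fn": "carry_out", "kwargs": {"targets": [[[0, 0, -0.008], 0], [[0, 0, -0.015], 0], [[0, 0, -0.015], 0], [[0, 0, -0.008], 0], [[0, 0, 0], 0], [[0, 0, 0], 0], [[0, 0, 0], 0], [[0, 0, 0], 0]]}}

```text
time: 13.92
tool_pos: [0.447, 0.0352, 0.0593]
tool_rot: [3.126, 0.001, 1.571]
contact_force: [-0.1, -0.5, -4.6]
opening: 0.0622
```

```bash
python3 - <<'E'
from h import *
from cell import monitor
for i in range(4):
    s=monitor.observe();print(s['time'],s['tool_pos'].round(4),s['contact_force'].round(2),s['torque'].round(3),s['joint_efforts'].round(2),s['opening'])
    im=eyes.read_camera(("side","top")[i%2]);cv2.imwrite(f"pics/lift2_{i}.png",im[:,:,::-1])
E
```

```text
13.925 [0.447  0.0352 0.0593] [-0.06 -0.49 -4.64] [-0.11   0.092  0.009] [  0.   -40.84 -16.99   0.06  -0.05   0.  ] 0.06219697299668774
13.975 [0.447  0.0352 0.0594] [-1.24 -0.22 -4.66] [-0.037  0.096  0.007] [ 1.000e-02 -4.092e+01 -1.708e+01  6.000e-02 -6.000e-02  0.000e+00] 0.062409566585055684
14.025 [0.447  0.0351 0.0594] [-0.49 -0.27 -4.44] [-0.097  0.043 -0.02 ] [ -0.   -40.74 -16.98   0.06  -0.05   0.  ] 0.06242952222460218
14.075 [0.4471 0.0351 0.0595] [ 0.83 -0.28 -4.1 ] [-0.058  0.101 -0.006] [  0.   -40.71 -16.96   0.06  -0.05   0.  ] 0.06258359124052675
```

View pics/lift2_2.png

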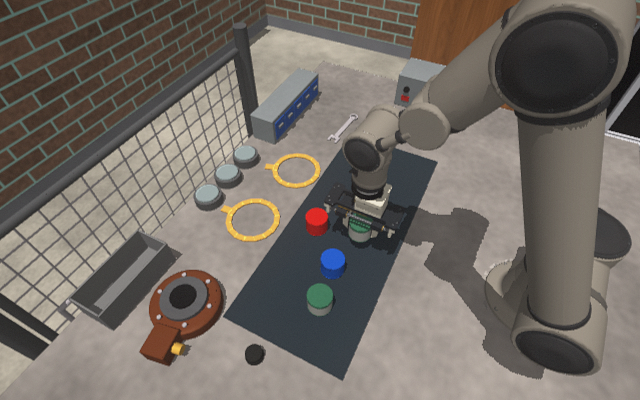

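Fz averages about −4.45 N, so this is the 0.4 kg tin and the right one should be the heaviest. I'll set this one down and then verify.

Request:
{"fn": "carry_out", "kwargs": {"targets": [[[0, 0.001, 0.008], 0], [[0, 0.001, 0.014], 0], [[0, 0.001, 0.012], 0], [[0, 0, 0.006], 0], [[0, 0, 0.002], 0], [[0, 0, 0], 0], [[0, 0, 0], 0]]}}

```text
time: 15.0
tool_pos: [0.4509, 0.0351, 0.014]
tool_rot: [3.126, 0.001, 1.571]
contact_force: [0.0, -0.9, -4.1]
opening: 0.0622
```

Request:
{"fn": "carry_out", "kwargs": {"targets": [[[0, 0, 0.002], 0], [[0, 0, 0.002], 0], [[0, 0, 0.001], 0], [[0, 0, 0], 0]]}}

```text
time: 15.5
tool_pos: [0.4514, 0.035, 0.0139]
tool_rot: [3.122, 0.002, 1.572]
contact_force: [0.0, 0.3, -4.1]
opening: 0.0627
```

Request:
{"fn": "carry_out", "kwargs": {"targets": [[[0, 0, 0], 0], [[0, 0, 0], 0], [[0, 0, 0], 0], [[0, 0, 0], 0]], "fingers": 0}}

```text
time: 16.0
tool_pos: [0.4528, 0.0349, 0.0144]
tool_rot: [3.119, 0.002, 1.572]
contact_force: [0.4, -0.2, -0.4]
opening: 0.0912
```

Request:
{"fn": "carry_out", "kwargs": {"targets": [[[0, 0, -0.02], 0], [[0, 0, -0.045], 0], [[0, 0, -0.045], 0], [[-0.03, 0.01, -0.02], 0], [[-0.055, 0.02, 0], 0], [[-0.06, 0.025, 0], 0], [[-0.06, 0.02, 0], 0], [[-0.05, 0.018, 0], 0], [[-0.025, 0.01, 0], 0], [[0, 0, 0], 0]]}}

```text
time: 17.25
tool_pos: [0.5543, -0.2486, 0.1511]
tool_rot: [3.119, 0.003, 1.574]
contact_force: [0.3, 0.4, -0.0]
opening: 0.092
```

```bash
python3 - <<'E'
from h import *
for n in("side",'top'):
    im=eyes.read_camera(n);cv2.imwrite(f"pics/{n}3.png",im[:,:,::-1])
    for a in lids(im,'g'):print(a[0],a[1],onplane(n,a[0],.054))
E
```

```text
[361.60185185 155.68518519] [352 149  20  14 216] [ 0.55757404 -0.24201385  0.054     ]
[357.90514905 231.47154472] [347 222  23  20 369] [0.45085008 0.03875801 0.054     ]
[319.36654135 295.19548872] [306 283  27  26 532] [0.45947641 0.25092015 0.054     ]
[412.8184438  219.80403458] [404 208  17  25 347] [ 0.55665673 -0.23871222  0.054     ]
[221.63478261 252.69565217] [210 241  24  24 460] [0.45874675 0.24911703 0.054     ]
[304.69484536 258.66391753] [293 247  25  24 485] [0.44986089 0.03540813 0.054     ]
```

View pics/side3.png

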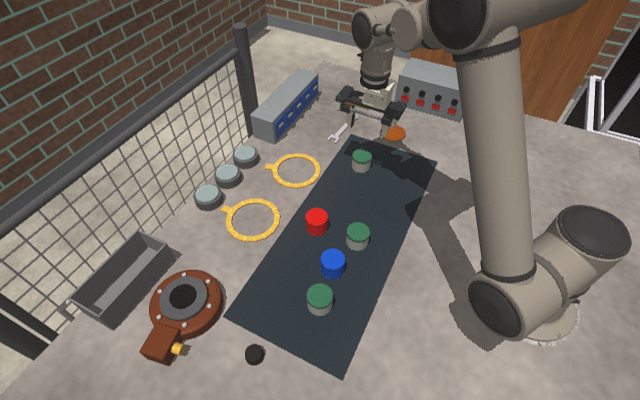

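Both tins stand where they began, at (358,231) and (319,295). Next I'll descend over the right tin.

Request:
{"fn": "carry_out", "kwargs": {"targets": [[[0.003, 0.003, 0.02], 0], [[0, 0, 0.03], 0], [[0, 0, 0.02], 0], [[0, 0, 0.008], 0], [[0, 0, 0], 0], [[0, 0, 0], 0]]}}

```text
time: 18.1
tool_pos: [0.5582, -0.2356, 0.0742]
tool_rot: [3.118, 0.002, 1.583]
contact_force: [-0.9, -0.3, 0.4]
opening: 0.0919
```

Request:
{"fn": "carry_out", "kwargs": {"targets": [[[-0.009, -0.001, 0.01], 0.012], [[0, 0, 0.016], 0], [[0, 0, 0.012], 0], [[0, 0, 0.006], 0], [[0, 0, 0], 0], [[0, 0, 0], 0]]}}

```text
time: 18.85
tool_pos: [0.5586, -0.2459, 0.0277]
tool_rot: [3.117, 0.002, 1.57]
contact_force: [-0.9, -0.2, 0.4]
opening: 0.0916
```

Request:
{"fn": "carry_out", "kwargs": {"targets": [[[0, -0.001, 0.006], 0], [[0, 0, 0.005], 0], [[0, 0, 0.003], 0], [[0, 0, 0], 0], [[0, 0, 0], 0]]}}

```text
time: 19.48
tool_pos: [0.5583, -0.246, 0.0135]
tool_rot: [3.116, 0.003, 1.57]
contact_force: [0.2, -0.2, -0.9]
opening: 0.0917
```

Request:
{"fn": "carry_out", "kwargs": {"targets": [[[0, 0, 0], 0], [[0, 0, 0], 0], [[0, 0, 0], 0], [[0, 0, 0], 0], [[0, 0, 0], 0]], "fingers": 1, "grip_force": 50}}

```text
time: 20.1
tool_pos: [0.5585, -0.2462, 0.0139]
tool_rot: [3.116, 0.003, 1.57]
contact_force: [0.9, 0.8, -0.2]
opening: 0.0616
```

Request:
{"fn": "carry_out", "kwargs": {"targets": [[[0, 0, -0.008], 0], [[0, 0, -0.015], 0], [[0, 0, -0.015], 0], [[0, 0, -0.008], 0], [[0, 0, 0], 0], [[0, 0, 0], 0], [[0, 0, 0], 0], [[0, 0, 0], 0]]}}

```text
time: 21.1
tool_pos: [0.5551, -0.2447, 0.0604]
tool_rot: [3.121, -0.0, 1.57]
contact_force: [-0.6, -0.6, -7.3]
opening: 0.0616
```

```bash
python3 - <<'E'
from h import *
from cell import monitor
for i in range(4):
    s=monitor.observe();print(s['time'],s['tool_pos'].round(4),s['contact_force'].round(2),s['torque'].round(3),s['joint_efforts'].round(2),s['opening'])
    im=eyes.read_camera(("side","top")[i%2]);cv2.imwrite(f"pics/lift3_{i}.png",im[:,:,::-1])
E
```

```text
21.1 [ 0.5551 -0.2447  0.0604] [-0.58 -0.63 -7.25] [-0.065  0.111 -0.036] [ 0.000e+00 -5.822e+01 -2.247e+01  1.100e-01 -4.000e-02  0.000e+00] 0.06157893031918691
21.15 [ 0.5551 -0.2447  0.0604] [-0.05 -0.05 -6.37] [-0.093  0.127 -0.   ] [ 0.000e+00 -5.833e+01 -2.257e+01  1.100e-01 -5.000e-02  0.000e+00] 0.06133738364335012
21.2 [ 0.5551 -0.2447  0.0605] [ 0.6  -0.68 -7.23] [-0.092  0.106  0.012] [-0.000e+00 -5.812e+01 -2.244e+01  1.100e-01 -4.000e-02  0.000e+00] 0.061530918261605595
21.25 [ 0.5552 -0.2448  0.0606] [-0.12 -0.99 -6.99] [-0.062  0.061  0.007] [ 0.000e+00 -5.805e+01 -2.240e+01  1.100e-01 -3.000e-02  0.000e+00] 0.061575397366259735
```

Fz is about −7.0 N, so the right tin is the heaviest. I'll raise it to hold.

Request:
{"fn": "carry_out", "kwargs": {"targets": [[[0, 0, -0.012], 0], [[0, 0, -0.025], 0], [[0, 0, -0.03], 0], [[0, 0, -0.03], 0], [[0, 0, -0.025], 0], [[0, 0, -0.015], 0], [[0, 0, -0.006], 0], [[0, 0, 0], 0], [[0, 0, 0], 0], [[0, 0, 0], 0]]}}

```text
time: 22.55
tool_pos: [0.5509, -0.2441, 0.2097]
tool_rot: [3.123, -0.001, 1.57]
contact_force: [0.2, 0.1, -6.7]
opening: 0.0615
```

Request:
{"fn": "carry_out", "kwargs": {"targets": [[[0, 0, 0], 0], [[0, 0, 0], 0], [[0, 0, 0], 0], [[0, 0, 0], 0]]}}

```text
time: 23.05
tool_pos: [0.5506, -0.2439, 0.2084]
tool_rot: [3.125, -0.003, 1.57]
contact_force: [0.5, 0.1, -7.7]
opening: 0.0612
```

```bash
python3 - <<'E'
from h import *
from cell import monitor
for n in("side",'top'):
    im=eyes.read_camera(n);cv2.imwrite(f"pics/{n}4.png",im[:,:,::-1])
    for a in lids(im,'g'):print(n,a[0],a[1],onplane(n,a[0],.054))
s=monitor.observe();print(s['time'],s['tool_pos'],s['tool_rot'],s['contact_force'],abs(s['qvel']).max(),s['opening'])
E
```

```text
side [368.25217391 108.46956522] [360 103  19  11 115] [ 0.63359797 -0.48641562  0.054     ]
side [357.90735695 231.44686649] [347 222  23  20 367] [0.4508768  0.03868015 0.054     ]
side [319.34709193 295.25515947] [306 283  27  26 533] [0.45944838 0.25107717 0.054     ]
top [221.7173913  252.67826087] [210 241  24  24 460] [0.45879721 0.24890627 0.054     ]
top [304.69278351 258.68041237] [293 247  25  24 485] [0.44981899 0.03541213 0.054     ]
23.15 [ 0.55062063 -0.24389193  0.20843195] [ 3.12478727e+00 -2.60326024e-03  1.57004800e+00] [ 0.27193987 -0.19154553 -6.8180985 ] 0.0024820717909523073 0.06161477610061837
```

View pics/side4.png

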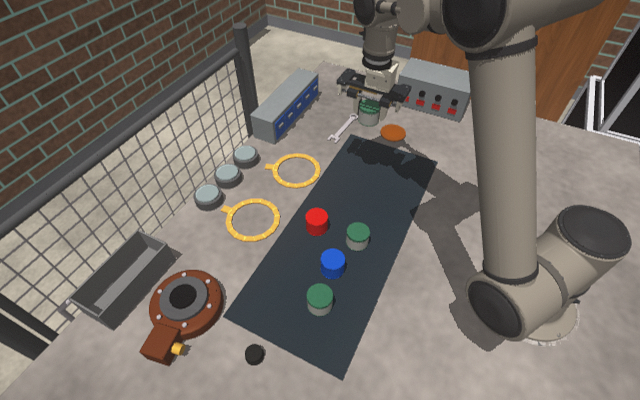

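The right tin hangs upright in the fingers at (369,112), about 0.196 m up. The other two stand at their starting places, and nothing else has moved.

```bash
python3 -c "
from cell import order
print(order.hand_in())"
```

```text
the job is handed in; nothing more can be done
None
```

I lifted the three green-lidded tins one at a time from left to right. The right one is the heaviest, and I handed the job in with it held up in the gripper; no verdict was reported.

| Tin | Force while lifted | Estimated mass | Where it ended |
|---|---|---|---|
| Left | about 1.9 N | 0.2 kg | set back within about 1 mm of its start |
| Middle | about 4.45 N | 0.45 kg | set back within about 1 mm of its start |
| Right | about 7.0 N | 0.71 kg | held in the gripper |

- **Held tin:** its underside is about 0.196 m above the bench. The gripper is tilted about 0.017 rad, the joints are nearly still, and the opening of 61.6 mm matches the 62 mm tin.
- **Other objects:** the last side picture shows the bystanders and the red and blue look-alikes in their starting places. I judged this by eye and did not measure it.
- **Checks that disagreed:** while setting down the left and middle tins, the wrist force still showed most of their weight at the original grasp height. I released them there, at most about 1 mm above the mat. The pictures afterwards showed both standing upright in place.
- **Height check:** the lids measured 50 to 52 mm high from the two cameras, against 54 mm expected. That is 2 to 4 mm low, where the calibration is good to about 2 mm.

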